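# Back off the knurled locking ring and slide the test block out of its clamp

## Robot

A 6-joint arm with a two-finger parallel gripper is mounted at the origin on a cart in front of the work surface, level with it; the furniture and walls round the work are solid. World frame = base frame: x ahead of the robot, y to its left, z up, the work surface at z = 0. Lengths are in mm, angles in rad, forces in N, time in s.
With the tool pointing down it reaches from about 325 to 750 mm from the base axis. Payload 7.6 kg.
Tool frame: the origin (TCP) lies midway between the tips of the shut fingers; the grasp point (between the pads) lies robot.grip_point_offset behind it (robot.grip_point_offset is the distance from the TCP to the grasp point, in mm); z points along the fingers, y is the direction in which the jaws open and shut (so a half turn about z gives the same grasp; the last joint's range is limited). The gripper opens to 85 mm and grips with 20 to 120 N. Pads are 22 mm wide; open, the fingers measure 114 mm over their backs; the gripper's body (76 mm by 85 mm) begins 54 mm behind the grasp point. The pads swing forward as they close: fully open they stand 13 mm farther back than shut.
Start: joints at [-1.383, 0.052, 1.401, -0, 1.689, -0.07], TCP at [133.875, -507.665, 231.323] pointing down, gripper open.
Joint ranges: [-2.9, 2.9], [-0.91, 2.17], [0.12, 2.37], [-1.06, 4.2], [0.26, 2.73], [-2.93, 2.93]. Speed limits (rad/s): [2.57, 2.57, 3.01, 3.14, 3.14, 3.14].

## Interface

Orientations are given as a unit quaternion [x, y, z, w].
In Python, from cell import readout, optics, order, robot gives the robot as it stands.
- The arm moves only by the tool servo_tool, never from a script. Its arguments are lists of equal length, an entry for each row: "grip": the opening, from -1 (shut) to 1 (fully open), so that 0 is half open; "translation": the shift along the tool's x, y, z in cm, a list of three; "yaw": the turn about the tool's z in degrees. A call has 1 to 12 rows; each row shifts and turns the commanded pose from where the row before left it, along the tool's axes as they then stand; what a row does not reach is not made up. A row lasts 1/10 s, in which the tool goes at most 50 mm and 8.59 degrees, less where a joint would pass 70% of its speed; a pose out of reach is approached as far as the arm can. A call with a gripper value outside its range is refused whole. The fingers move at their own pace and stop on an object; "force" is the grip in N (left out, the last holds). Time passes only in rows, so rows that do not move let the fingers close. It gives the time, the measured TCP pose, the force and the opening at its end, in the units of the state.
- readout.read_state(): the state, without advancing time (a new reading comes with each control period).
- optics.get_image(name): name is "scene" or "top"; returns a dict with "pixels" (400x640x3 uint8, blue, green, red), "vertical_fov" (degrees; the focal length in pixels is half the picture's height over the tangent of half this angle, whatever the lens; pixels are square), "cx", "cy" (the principal point, pixels), "R" (3x3) and "t" (3): a world point X has camera coordinates R X + t. Camera axes: x right, y down, z forward; pixel columns grow to the right and rows downward; lengths in mm; the calibration is good to about 2 mm. A picture is of the moment at which its call begins. There is no depth.
- order.close_job(): hands the job in, once; it reports no verdict.
The state is a dict: "clock": time; "qpos": joint angles; "qvel": joint speeds; "joint_efforts": joint torques, N m; "eef_pos": TCP position; "tool_rot": TCP orientation; "wrist_force": force on the tool from outside, world axes, zero at the start; "torque": the same for the moment, N m; "opening": finger opening in mm.
Only numpy, scipy, OpenCV 4.12 (cv2) and the standard library are available. Lean on these libraries where they do the work, as an engineer would, in place of code of your own. Each camera call takes 0.05 s, during which the arm holds its last target. There are 200 camera calls.

## Task

The round steel test block is held on the fixture by a toe clamp. With a fingertip against its knurled rim, turn the clamp's big locking ring anticlockwise (seen from above) until its white mark comes round to the red line for the second time, which is two full turns from tight. Then push the test block along the fence, without lifting it, until it sits against the end stop, and leave the other things where they stand.

Things in the scene. Friction and masses are not known exactly. Their poses are not given: they have to be found in the camera images.
- fixture: aluminium plate 155 x 183 x 10 mm fixed to the desk; origin on its underside below the ring's axis, z up; it spans x -100 to +55 mm, y -55 to +128 mm; -x points about to the right. The block leaves its seat towards -x. Dark fence 10 mm high along y = +118 to +125 mm. Stud 14 mm thick on the ring's axis, top at z = 65 mm
- seat (a point): point on the plate's top (z = 10 mm) under the centre of the block as clamped; fixture frame (0, +85) mm, axes as the fixture's. The desk's grey side panel, right of the fixture (front post at about x 0.36, y -0.47 m in the room, top 0.36 m above the desk), must be passed over or in front
- bay (a point): point on the plate's top under the centre of the block when it touches the end stop: 60 mm from the seat along the fixture's -x. The end stop is a dark bar 10 mm high, its face at x = -92.5 mm, y +48 to +122 mm in the fixture frame
- strap_toe (a point): middle of the strap's top at its toe, on the red line. Dark strap 10 mm thick, 26 mm wide, under the ring, running along the fixture's +y to a 66 x 12 mm crosspiece at y = +55 to +67 mm over the block's edge. Its top is 35 mm above the desk when tight, 43 mm after two turns. Two 5 mm pins under the crosspiece reach 5 mm below the block's top when tight and keep it in
- lock_ring (a joint): angle of the ring in rad, anticlockwise from above positive = loosening. 0 = tight, white mark at the red line (fixture +y); 12.57 = two turns; thread ends at 18.85. It starts cracked loose by 0.3 to 1.4. Ring and strap rise 4 mm a turn: at one turn the pins still hold the block, at two they clear it by 3 mm. Stays where it is left; drag 0.05 N m (1.2 N at the rim)
- ring_top (a point): centre of the top face of the locking ring: steel, 88 mm across over 40 coarse upright knurl ribs about 2 mm high, 18 mm tall, too wide to grip; anything pressed on the rim and moved along it drags it round. Tight, this face is 53 mm above the desk; after two turns 61 mm. Behind, the sander's pad shelf reaches to about x = 0.64 m in the room, 0.11 m up
- ring_mark (a point): outer part of the white line on the ring's top face, 36 mm from the ring's axis; turns with the ring
- test_block: round steel hardness test block, light grey, 64 mm across, 15 mm tall, 0.2 to 0.4 kg, lying on the plate; origin at the centre of its underside. Its top is 5 mm higher than fence and stop
- specimen_red: red resin specimen disc, 30 mm across, 18 mm tall, standing on the fixture's plate beside the ring; loose, to be left alone; origin at the centre of its underside
- specimen_black: black resin specimen disc, 30 mm across, 14 mm tall, on the desk; loose, to be left alone; origin at the centre of its underside
- specimen_green: green resin specimen disc, 30 mm across, 17 mm tall, on the desk; loose, to be left alone; origin at the centre of its underside
- loupe: black eye loupe, 38 mm across, 37 mm tall, on the desk; loose, to be left alone; origin at the centre of its underside
- paste_tin: blue round tin, 55 mm across, 22 mm tall, on the desk; loose, to be left alone; origin at the centre of its underside
- bottle: brown bottle, 50 mm across, 116 mm tall, on the desk; loose, to be left alone; origin at the centre of its underside
Mind the look-alikes: they are no part of the job. There is more than one size of the test_block; the one meant has the size given above.

How it is judged (in metres and radians):
On the way:
1. the ring stands at two full turns from tight, the mark within 20 degrees of the red line, with the block still in its seat (moved less than 10 mm) (value of joint lock_ring between 12.2164 and 12.9164 rad and distance of test_block from where it was at the start of the episode below 0.01 m), for 0.2 s.
At the end, for the whole second after the job is handed in: the ring is two full turns from tight (mark within 20 degrees of the red line); the test block lies flat on the plate, at rest, within 5 mm of touching the end stop and within about 10 mm of the fence (value of joint lock_ring between 12.2164 and 12.9164 rad and x of test_block in the frame of fixture between -0.064 and -0.055 m and y of test_block in the frame of fixture between 0.074 and 0.09 m and z of test_block in the frame of fixture below 0.013 m and angle between test_block's own z axis and vertical below 0.06 rad and linear speed of test_block below 0.01 m/s).
It fails at once if the test block is lifted more than 8 mm off the plate (z of test_block in the frame of fixture above 0.018 m).
It fails at once if another loose thing (specimen, loupe, tin, bottle) is moved more than 20 mm (distance of any of specimen_red, specimen_black, specimen_green, loupe, paste_tin, bottle from where it was at the start of the episode above 0.02 m).
It also fails if it takes over 56 s, if anything falls off the work surface, if the arm or the gripper's body presses on something with over 40 N, if the wrist force passes 120 N, or if a joint passes its speed limit or range.

## Working session

There is one attempt and no reset: what is moved stays moved. The work goes in short steps, Python scripts to look and compute and a tool call to move; the robot and the scene stay as the last step left them, time stands still between calls to the robot, and variables do not carry over. Pictures are saved under pics/ and viewed, about 8 in all and at most 12, crops included, and the job is handed in when it is done.

Besides the shell and the picture viewer there is one more tool, called after "Call:" as a command line: name --pt "numbers of a row" for each row, then --argument value for the rest. servo_tool: Moves the arm, as the interface text tells. Its arguments: {"type":"object","properties":{"grip":{"type":"array"},"translation":{"type":"array"},"yaw":{"type":"array"},"force":{"type":"number"}},"required":["grip","translation","yaw"]}

```bash
ls; mkdir -p pics
cat > h.py <<'E'
from cell import readout, optics, order, robot
import numpy as np, cv2
def K(im):
    h=im["pixels"].shape[0]; f=h/2/np.tan(np.radians(im["vertical_fov"]/2))
    return np.array([[f,0,im["cx"]],[0,f,im["cy"]],[0,0,1]])
def back(im,u,v,z):
    R=np.array(im["R"]);t=np.array(im["t"]).ravel()
    d=R.T@np.linalg.inv(K(im))@[u,v,1]; c=-R.T@t
    return c+d*(z-c[2])/d[2]
def proj(im,X):
    R=np.array(im["R"]);t=np.array(im["t"]).ravel()
    p=K(im)@(R@np.array(X,float)+t); return p[:2]/p[2]
def save(im,name,box=None,s=1):
    p=np.array(im["pixels"])
    if box: p=p[box[1]:box[3],box[0]:box[2]]
    cv2.imwrite(f"pics/{name}.png",cv2.resize(p,None,fx=s,fy=s,interpolation=cv2.INTER_CUBIC))
E
python3 - <<'E'
from h import *
print(readout.read_state(), robot.grip_point_offset)
for n in("scene","top"):
    im=optics.get_image(n); save(im,n+"0",None,1.25)
    print(n,{k:v for k,v in im.items() if k!="pixels"})
E
```

```text
pics
{'clock': 0.0, 'qpos': array([-1.38329210e+00,  5.27882095e-02,  1.40172577e+00, -2.95098436e-05,
        1.68863368e+00, -7.03043523e-02]), 'qvel': array([ 0.00018483, -0.00167084, -0.00046992, -0.00017763, -0.00101897,
       -0.00126379]), 'joint_efforts': array([ 7.71955547e-04, -3.81665826e+01, -3.60188127e+01, -4.88780711e-05,
        6.24195309e-03, -1.52816580e-05]), 'eef_pos': array([ 133.80890577, -507.33909069,  230.49732854]), 'tool_rot': array([ 9.91703261e-01,  1.28545854e-01, -6.01642653e-05, -7.75308800e-04]), 'wrist_force': array([-0.02470598, -0.16295403, -0.1198636 ]), 'torque': array([ 0.02070588,  0.03547099, -0.01150422]), 'opening': 85.54570132206585} 18.700000000000003
scene {'vertical_fov': 43.82164238320008, 'cx': 312.9629363523963, 'cy': 199.44384776614794, 'R': array([[-0.61071618, -0.79167498, -0.01662738],
       [-0.59136043,  0.46995239, -0.65531488],
       [ 0.52661047, -0.39037862, -0.75517279]]), 't': array([265.58122945, 360.45871299, 918.06765683])}
top {'vertical_fov': 47.725366912279746, 'cx': 320.1530511161099, 'cy': 205.56051246232107, 'R': array([[ 9.51646547e-04, -9.99802242e-01, -1.98638299e-02],
       [-9.84067156e-01,  2.59538552e-03, -1.77778222e-01],
       [ 1.77794619e-01,  1.97165247e-02, -9.83870079e-01]]), 't': array([-19.76253699, 493.63781911, 995.75984765])}
```

View pics/scene0.png

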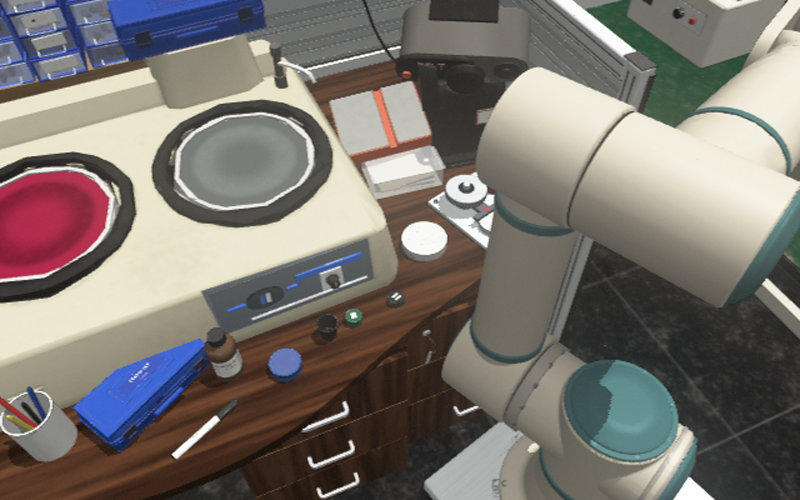

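View pics/top0.png

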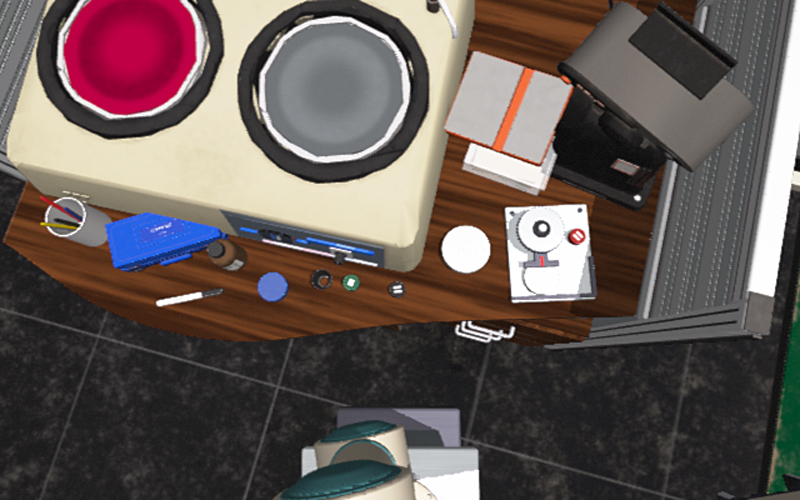

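The top view shows the fixture at about (550,253) in the 1.25x picture: ring (541,229), red specimen (576,236), strap toe (542,262), block (543,280). The fence is on the lower edge and the stop on the right. I'll enlarge this area.

Run:
```python
from h import *
im=optics.get_image("top"); save(im,"top1",(390,150,490,250),6)
print(proj(im,[0,0,0]))
for u,v,z in((541,229,53),(543,285,25),(576,236,28),(542,262,35),(465,250,20)): print(back(im,u/1.25,v/1.25,z))
```

```text
[311.17995753 429.69460778]
[ 543.32501558 -278.15905045   53.        ]
[ 443.68804418 -283.8172263    25.        ]
[ 535.45360257 -348.549687     28.        ]
[ 485.10402692 -281.51820175   35.        ]
[ 510.94264916 -141.73090798   20.        ]
```

View pics/top1.png

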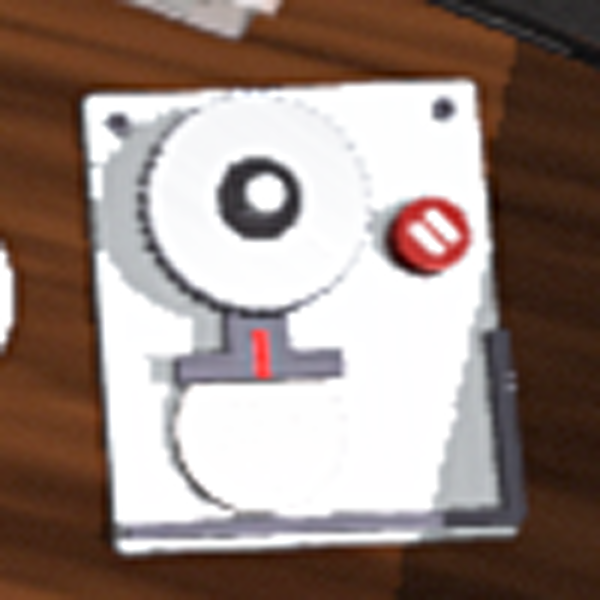

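Enlarged, the plate corners are at crop pixels (83,97), (474,80), (520,533) and (115,553). The ring centre is at about (260,202) and the red line at (262,352). The white mark is washed out, so I'll fit the pose and stretch the contrast.

Run:
```python
from h import *
im=optics.get_image("top")
px=np.array([(83,97),(474,80),(520,533),(115,553)])/6+[390,150]-.4
W=np.array([back(im,u,v,10)[:2] for u,v in px])
F=np.array([(55,-55),(-100,-55),(-100,128),(55,128)],float)
M,_=cv2.estimateAffinePartial2D(F,W); s=np.hypot(M[0,0],M[1,0]); th=np.arctan2(M[1,0],M[0,0])
print("scale",s,"th",np.degrees(th),"org",M[:,2]); print(W-(F@M[:,:2].T+M[:,2]))
R=M[:,:2]/s; c=F.mean(0); o=W.mean(0)-R@c; print("origin",o)
np.savez("fix.npz",R=R,o=o)
for n,q,z in(("ring",(260,202),53),("stud",(260,198),65),("toe",(262,370),35),("red",(430,232),28)):
    w=back(im,q[0]/6+390-.4,q[1]/6+150-.4,z); print(n,w,R.T@(w[:2]-o))
A=np.array(im["pixels"])[160:215,405:460].astype(float)
A=np.clip((A-A.max()+70)*255/70,0,255) ; A=cv2.resize(A.astype(np.uint8),None,fx=8,fy=8,interpolation=cv2.INTER_CUBIC)
s2=optics.get_image("scene"); u,v=proj(s2,[*o,53]); print(u,v)
u,v=int(u),int(v); B=np.array(s2["pixels"])[v-25:v+30,u-27:u+28].astype(float)
B=np.clip((B-60)*255/195,0,255); B=cv2.resize(B.astype(np.uint8),None,fx=8,fy=8,interpolation=cv2.INTER_CUBIC)
B=cv2.resize(B,(440,440)); A=cv2.resize(A,(350,440));cv2.imwrite("pics/ab.png",np.hstack([A,B]))
```

```text
scale 1.0033975840568814 th 92.34264730336245 org [ 544.10777411 -277.29425895]
[[-0.46843204  0.11696708]
 [-0.49830717 -0.63839605]
 [ 1.11397585 -0.50300792]
 [-0.14719666  1.02445125]]
origin [ 543.98700068 -277.37570616]
ring [ 543.16749099 -278.45596151   53.        ] [-1.04585463  0.86298078]
stud [ 541.93949533 -275.70891478   65.        ] [1.7490912  1.97766318]
toe [ 481.2116916  -280.58493932   35.        ] [-0.64057778 62.85402348]
red [ 536.72496609 -349.7026933    28.        ] [-71.9697002   10.21236835]
372.3722178880557 150.09473730580294
```

View pics/ab.png

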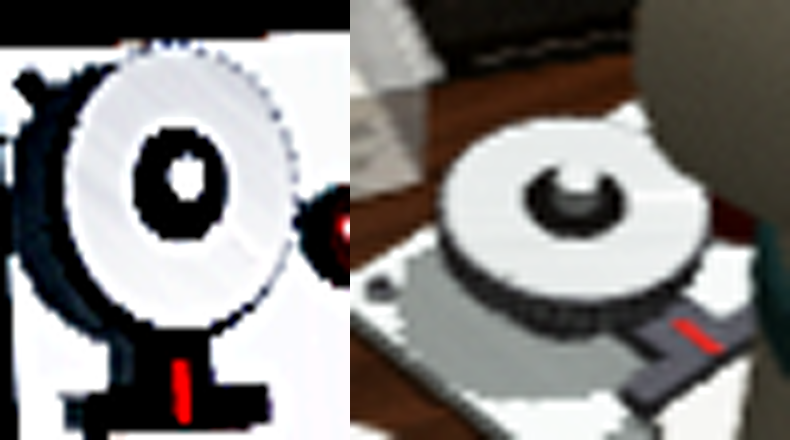

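The fixture pose agrees with the ring, stud and toe within 2 mm. The stretched view shows a light grey ring face with the mark barely visible. I'll look for it with a polar profile.

```bash
cat >> h.py <<'E'
_f=np.load("fix.npz"); R0=_f["R"]; o0=_f["o"]
def w(fx,fy,z): return np.array([*(R0@[fx,fy]+o0),z])
def mark(name,zt,r=(26,40),ctr=(0,0)):
    im=optics.get_image(name); g=np.array(im["pixels"]).astype(np.float32).min(2)
    a=np.radians(np.arange(-180,180,4)); rr=np.linspace(*r,8)
    P=np.array([[proj(im,w(ctr[0]-q*np.sin(t),ctr[1]+q*np.cos(t),zt)) for t in a] for q in rr],np.float32)
    return np.degrees(a),cv2.remap(g,P[...,0].copy(),P[...,1].copy(),cv2.INTER_LINEAR)
E
python3 - <<'E'
from h import *
np.set_printoptions(linewidth=200,precision=0,suppress=True)
for n in("top","scene"):
    a,v=mark(n,54); print(n); print(np.c_[a,v.T][42:72] if n=="scene" else np.c_[a,v.T])
E
```

```text
top
[[-180.  247.  247.  247.  246.  246.  246.  247.  245.]
 [-176.  247.  247.  247.  246.  246.  246.  247.  248.]
 [-172.  246.  247.  247.  246.  246.  246.  247.  239.]
 [-168.  246.  247.  247.  246.  246.  247.  247.  230.]
 [-164.  246.  246.  246.  246.  247.  247.  247.  240.]
 [-160.  247.  247.  246.  245.  246.  247.  247.  240.]
 [-156.  247.  247.  247.  247.  246.  246.  246.  243.]
 [-152.  248.  248.  247.  247.  247.  247.  247.  225.]
 [-148.  247.  247.  247.  247.  247.  248.  248.  229.]
 [-144.  247.  247.  247.  247.  247.  248.  250.  231.]
 [-140.  247.  247.  247.  247.  247.  248.  248.  222.]
 [-136.  247.  247.  246.  246.  247.  249.  249.  227.]
 [-132.  247.  247.  246.  246.  247.  248.  250.  226.]
 [-128.  247.  247.  247.  247.  247.  249.  250.  235.]
 [-124.  248.  248.  249.  249.  248.  250.  254.  234.]
 [-120.  249.  249.  248.  248.  248.  250.  242.  194.]
 [-116.  248.  248.  248.  248.  248.  250.  254.  234.]
 [-112.  248.  248.  249.  249.  250.  252.  248.  209.]
 [-108.  249.  249.  249.  250.  250.  251.  252.  227.]
 [-104.  250.
[... 4781 characters left out ...]
. 244. 244. 244. 244. 241.]
 [ 52. 249. 249. 250. 250. 249. 250. 249. 244.]
 [ 56. 252. 251. 251. 250. 249. 249. 248. 234.]
 [ 60. 246. 246. 245. 244. 243. 242. 236. 208.]
 [ 64. 241. 242. 241. 241. 241. 236. 212. 170.]
 [ 68. 240. 241. 240. 239. 233. 209. 172. 129.]
 [ 72. 240. 240. 239. 236. 221. 183. 135. 105.]
 [ 76. 239. 239. 238. 236. 221. 171. 110.  91.]
 [ 80. 239. 239. 238. 238. 225. 184. 122.  92.]
 [ 84. 239. 238. 238. 238. 228. 188. 118.  99.]
 [ 88. 238. 237. 238. 239. 235. 203. 150. 102.]
 [ 92. 237. 237. 238. 239. 236. 223. 172. 119.]
 [ 96. 238. 238. 238. 238. 239. 233. 216. 177.]
 [100. 238. 239. 239. 238. 238. 240. 241. 204.]
 [104. 238. 238. 238. 238. 239. 239. 233. 218.]]
```

Both cameras put the mark at about +54°, so the ring has about 666° to go. I'll shut the fingers, yaw by 12.5° so that tool x = fixture -y and tool y = fixture -x, and approach the ring's +x side, keeping clear of the panel.

Call:
servo_tool --grip '[-1, -1, -1, -1, -1, -1, -1, -1, -1, -1, -1]' --pt "0 0 0" --pt "0 0 0" --pt "2 -2.1 0" --pt "2 -2.1 0" --pt "2 -2.1 0" --pt "2 -2.1 0" --pt "2 -2.1 0" --pt "2 -2.1 0" --pt "2 -2.1 0" --pt "2 -2.1 0" --pt "0 0 0" --yaw '[6.25, 6.25, 0, 0, 0, 0, 0, 0, 0, 0, 0]'

```text
clock: 1.45
eef_pos: [288.7, -331.6, 231.6]
tool_rot: [1.0, 0.022, 0.0, 0.0]
wrist_force: [0.1, -1.1, -0.1]
opening: -0.1
```

Call:
servo_tool --grip '[-1, -1, -1, -1, -1, -1, -1, -1, -1, -1, -1]' --pt "3 -1.3 0" --pt "3 -1.3 0" --pt "3 -1.3 0" --pt "3 -1.3 0" --pt "3 -1.3 0" --pt "3 -1.3 0" --pt "3 -1.3 1.5" --pt "3 -1.3 3" --pt "2.7 -1.3 3.5" --pt "0 0 3.5" --pt "0 0 0" --yaw '[0, 0, 0, 0, 0, 0, 0, 0, 0, 0, 0]'

```text
clock: 2.55
eef_pos: [546.6, -204.8, 110.0]
tool_rot: [1.0, 0.02, -0.005, -0.002]
wrist_force: [-0.6, -0.1, -0.7]
opening: -0.2
```

```bash
cat >> h.py <<'E'
def st():
    s=readout.read_state(); p=s["eef_pos"]; f=s["wrist_force"]
    print("t%.2f fix"%s["clock"],np.round(R0.T@(p[:2]-o0),1),"z %.1f"%p[2],"Ffix",np.round(R0.T@f[:2],1),"Fz %.1f"%f[2],"q",np.round(s["qpos"],2))
E
python3 -c "
from h import *
st()
im=optics.get_image('scene'); save(im,'s2',(300,60,460,200),5)"
```

```text
t2.55 fix [72.4 -5.6] z 110.0 Ffix [-0.1  0.6] Fz -0.7 q [-0.42  0.29  1.37 -0.    1.48  1.11]
```

View pics/s2.png

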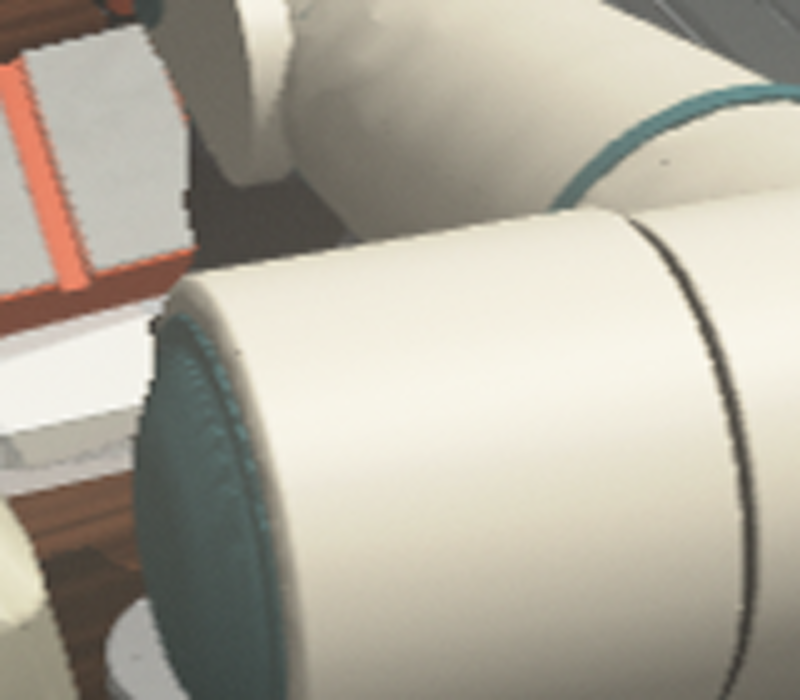

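The arm hides the fixture from the scene camera here, so I'll rely on forces. Next I lower to z 46 and probe inward towards the rim.

Call:
servo_tool --grip '[-1, -1, -1, -1, -1, -1]' --pt "0.5 0 2" --pt "0 0 2" --pt "0 0 2" --pt "0 0 0.4" --pt "0 0.5 0" --pt "0 0.5 0" --yaw '[0, 0, 0, 0, 0, 0]'

```text
clock: 3.2
eef_pos: [555.6, -217.0, 54.8]
tool_rot: [1.0, 0.02, 0.002, 0.001]
wrist_force: [-0.6, -0.5, 0.5]
opening: -0.2
```

```bash
python3 -c "
from h import *
st()"
```

```text
t3.20 fix [ 59.8 -14.1] z 54.8 Ffix [-0.5  0.7] Fz 0.5 q [-0.43  0.37  1.39 -0.    1.37  1.1 ]
```

Call:
servo_tool --grip '[-1, -1, -1, -1]' --pt "0 0 0.7" --pt "0 0 0" --pt "0 0.2 0" --pt "0 0.2 0" --yaw '[0, 0, 0, 0]'

```text
clock: 3.6
eef_pos: [554.9, -219.8, 45.5]
tool_rot: [1.0, 0.02, 0.0, 0.0]
wrist_force: [0.2, -0.5, 0.3]
opening: 0.3
```

```bash
python3 -c "
from h import *
st()"
```

```text
t3.60 fix [ 57.  -13.2] z 45.5 Ffix [-0.5 -0.2] Fz 0.3 q [-0.44  0.39  1.4  -0.    1.36  1.09]
```

Call:
servo_tool --grip '[-1, -1, -1]' --pt "0 0.2 0" --pt "0 0.2 0" --pt "0 0 0" --yaw '[0, 0, 0]'

```text
clock: 3.9
eef_pos: [555.0, -224.0, 45.3]
tool_rot: [1.0, 0.02, 0.0, 0.0]
wrist_force: [-0.5, 0.9, 1.0]
opening: -0.2
```

```bash
python3 -c "
from h import *
st()"
```

```text
t3.90 fix [ 52.9 -13.2] z 45.3 Ffix [0.9 0.5] Fz 1.0 q [-0.45  0.39  1.39 -0.    1.36  1.09]
```

Call:
servo_tool --grip '[-1, -1, -1]' --pt "0 0.2 0" --pt "0 0.1 0" --pt "0 0 0" --yaw '[0, 0, 0]'

```text
clock: 4.2
eef_pos: [555.2, -225.3, 45.2]
tool_rot: [1.0, 0.02, -0.0, -0.001]
wrist_force: [0.5, 6.6, 2.4]
opening: -0.1
```

```bash
python3 -c "
from h import *
st()"
```

```text
t4.20 fix [ 51.6 -13.4] z 45.2 Ffix [ 6.6 -0.8] Fz 2.4 q [-0.45  0.39  1.39  0.    1.36  1.08]
```

Contact comes at fixture x ≈ 52, so the tip is about 8 mm half-thick, and the stiffness is about 4 N/mm. Now I drag along the rim with about 2.5 mm of press: straight, then a quarter arc, then straight across the front.

Call:
servo_tool --grip '[-1, -1, -1, -1, -1, -1, -1, -1, -1, -1, -1]' --pt "-1.2 0.04 0" --pt "-1.2 0 0" --pt "-1.07 0.14 0" --pt "-1.0 0.42 0" --pt "-0.86 0.66 0" --pt "-0.66 0.86 0" --pt "-0.42 1.0 0" --pt "-0.14 1.07 0" --pt "0 0.8 0" --pt "0 0.8 0" --pt "0 0 0" --yaw '[0, 0, 0, 0, 0, 0, 0, 0, 0, 0, 0]'

```text
clock: 5.3
eef_pos: [490.9, -289.4, 44.9]
tool_rot: [1.0, 0.019, -0.001, 0.0]
wrist_force: [-5.9, -1.1, 1.9]
opening: -0.1
```

```bash
python3 -c "
from h import *
st()
im=optics.get_image('top'); save(im,'t3',(390,120,490,240),5)
a,v=mark('top',56,(28,36)); m=v.mean(0); i=np.argsort(m)[::-1][:8]; print(a[i],m[i]); print(np.c_[a,m][::3].round().astype(int).tolist())"
```

```text
t5.30 fix [-9.8 53.5] z 44.9 Ffix [-0.8  6. ] Fz 1.9 q [-0.6   0.32  1.48 -0.    1.34  0.94]
[ 176. -180. -112. -176. -116. -120. -124. -128.] [255.      253.80554 252.56372 250.4685  249.81067 249.01306 248.68628
 248.11987]
[[-180, 254], [-168, 248], [-156, 246], [-144, 248], [-132, 248], [-120, 249], [-108, 240], [-96, 166], [-84, 170], [-72, 171], [-60, 174], [-48, 116], [-36, 132], [-24, 226], [-12, 224], [0, 226], [12, 185], [24, 84], [36, 51], [48, 97], [60, 83], [72, 78], [84, 124], [96, 192], [108, 226], [120, 225], [132, 226], [144, 145], [156, 32], [168, 121]]
```

View pics/t3.png

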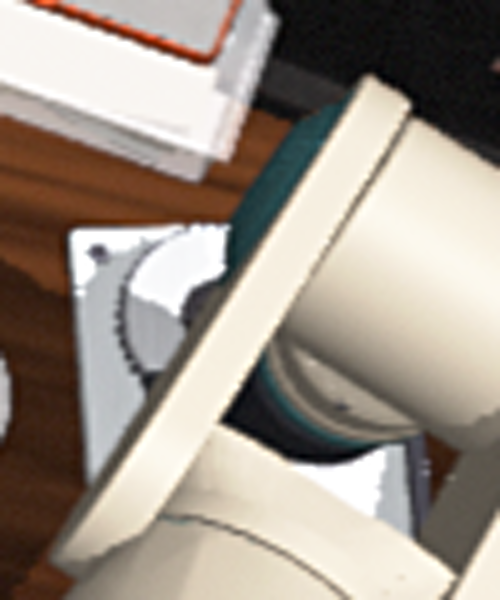

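The force stays near 6 N. The mark seems to have reached about 178°, where about 190° was expected without slip. Continuing round the -x side and partly behind, then off.

Call:
servo_tool --grip '[-1, -1, -1, -1, -1, -1, -1, -1, -1, -1, -1, -1]' --pt "0.14 1.07 0" --pt "0.42 1.0 0" --pt "0.66 0.86 0" --pt "0.86 0.66 0" --pt "1.0 0.42 0" --pt "1.07 0.14 0" --pt "1.1 0 0" --pt "1.1 0 0" --pt "1.07 -0.14 0" --pt "1.0 -0.42 0" --pt "0.86 -0.66 0" --pt "0 1.5 0" --yaw '[0, 0, 0, 0, 0, 0, 0, 0, 0, 0, 0, 0]'

```text
clock: 6.6
eef_pos: [588.0, -326.0, 45.3]
tool_rot: [1.0, 0.021, 0.0, -0.0]
wrist_force: [-1.0, -0.3, -0.0]
opening: -0.2
```

```bash
python3 -c "
from h import *
st()
for n in('top','scene'):
  a,v=mark(n,56.5,(28,36)); m=v.mean(0); print(n,np.c_[a,m][::2].round().astype(int).tolist())"
```

```text
t6.60 fix [-50.4 -42. ] z 45.3 Ffix [-0.2  1. ] Fz -0.0 q [-0.56  0.59  1.13  0.    1.43  0.97]
top [[-180, 177], [-172, 167], [-164, 133], [-156, 113], [-148, 115], [-140, 129], [-132, 138], [-124, 144], [-116, 143], [-108, 158], [-100, 164], [-92, 166], [-84, 167], [-76, 170], [-68, 163], [-60, 108], [-52, 95], [-44, 112], [-36, 122], [-28, 137], [-20, 144], [-12, 149], [-4, 155], [4, 169], [12, 179], [20, 181], [28, 182], [36, 182], [44, 182], [52, 180], [60, 179], [68, 181], [76, 180], [84, 178], [92, 174], [100, 165], [108, 159], [116, 155], [124, 146], [132, 143], [140, 136], [148, 148], [156, 187], [164, 184], [172, 180]]
scene [[-180, 140], [-172, 138], [-164, 135], [-156, 132], [-148, 129], [-140, 126], [-132, 122], [-124, 118], [-116, 114], [-108, 110], [-100, 108], [-92, 107], [-84, 104], [-76, 105], [-68, 104], [-60, 104], [-52, 104], [-44, 103], [-36, 103], [-28, 103], [-20, 103], [-12, 104], [-4, 104], [4, 105], [12, 106], [20, 107], [28, 109], [36, 112], [44, 113], [52, 118], [60, 122], [68, 125], [76, 129], [84, 132], [92, 136], [100, 138], [108, 140], [116, 142], [124, 144], [132, 145], [140, 145], [148, 144], [156, 143], [164, 143], [172, 142]]
```

Call:
servo_tool --grip '[-1, -1, -1, -1, -1, -1, -1, -1, -1]' --pt "0 0 -4" --pt "-1 -1 -4" --pt "-3 -3.3 -1.5" --pt "-3 -3.3 0" --pt "-3 -3.3 0" --pt "-3 -3.3 0" --pt "-3 -3.3 0" --pt "-2.8 -3 0" --pt "0 0 0" --yaw '[0, 0, 0, 0, 0, 0, 0, 0, 0]'

```text
clock: 7.6
eef_pos: [387.4, -128.0, 139.4]
tool_rot: [1.0, 0.021, -0.001, -0.001]
wrist_force: [-0.6, 0.5, 0.4]
opening: 0.1
```

```bash
cat >> h.py <<'E'
def find(zt):
    for n in("top","scene"):
        a,v=mark(n,zt,(26,36)); m=v.mean(0); d=m-np.median([np.roll(m,k) for k in range(-4,5)],0)
        i=np.argsort(d)[::-1][:6]; print(n,[(int(a[k].round()),int(m[k]),round(float(d[k]),1)) for k in i],"dark",(m<200).sum())
E
python3 -c "
from h import *
st()
find(56.5)
im=optics.get_image('top'); save(im,'t4',(350,120,490,240),5)"
```

```text
t7.60 fix [155.6 150.4] z 139.4 Ffix [0.5 0.6] Fz 0.4 q [-0.41 -0.24  1.86  0.    1.53  1.12]
top [(-20, 253, 1.4), (164, 242, 1.1), (-16, 253, 1.0), (-24, 253, 0.9), (-180, 241, 0.8), (-176, 241, 0.7)] dark 0
scene [(-116, 139, 5.1), (-120, 138, 4.3), (-124, 137, 2.7), (68, 98, 1.1), (-56, 61, 1.1), (172, 60, 0.9)] dark 90
```

View pics/t4.png

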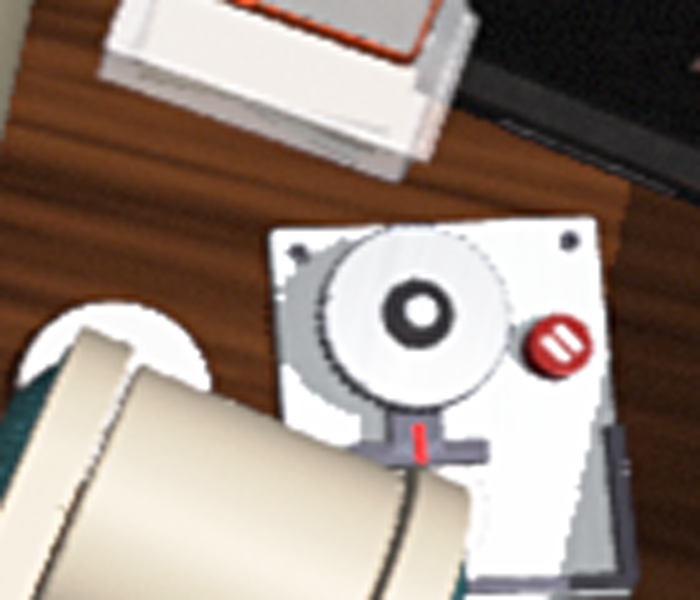

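The whole ring is visible from here, with its centre at crop (418,315). The strongest peak is at about -20° (340°), and 334° was predicted without slip. A finer check:

```bash
python3 -c "
from h import *
ims=[optics.get_image('top')['pixels'].astype(float) for _ in range(4)]
im=optics.get_image('top'); g=np.mean(ims,0).astype(np.float32)
print(g[195:200,420:425].mean((0,1)))
a=np.radians(np.arange(-180,180,5)); rr=np.linspace(22,38,12)
P=np.array([[proj(im,w(-q*np.sin(t),q*np.cos(t),56.7)) for t in a] for q in rr],np.float32)
v=cv2.remap(g,P[...,0].copy(),P[...,1].copy(),cv2.INTER_LINEAR).mean(0)
print([(int(round(np.degrees(x))),*np.round(y,1)) for x,y in zip(a,v)])"
```

```text
[163.15 158.86 158.3 ]
[(-180, np.float32(245.5), np.float32(243.4), np.float32(242.3)), (-175, np.float32(245.0), np.float32(242.8), np.float32(241.7)), (-170, np.float32(243.5), np.float32(241.0), np.float32(240.1)), (-165, np.float32(242.3), np.float32(239.8), np.float32(239.0)), (-160, np.float32(242.3), np.float32(239.8), np.float32(239.0)), (-155, np.float32(242.8), np.float32(240.1), np.float32(239.1)), (-150, np.float32(243.0), np.float32(240.6), np.float32(239.5)), (-145, np.float32(243.2), np.float32(241.0), np.float32(240.2)), (-140, np.float32(243.9), np.float32(241.7), np.float32(240.9)), (-135, np.float32(244.4), np.float32(241.9), np.float32(240.8)), (-130, np.float32(244.8), np.float32(242.5), np.float32(241.5)), (-125, np.float32(245.1), np.float32(242.9), np.float32(242.1)), (-120, np.float32(245.2), np.float32(243.1), np.float32(242.4)), (-115, np.float32(245.8), np.float32(243.6), np.float32(242.8)), (-110, np.float32(246.2), np.float32(244.2), np.float32(243.1)), (-105, np.float32(245.4), np.float32(243.2), np.float32(242.2)), (-100, np.float32(247.3), np.float32
[... 2825 characters left out ...]
5, np.float32(245.6), np.float32(243.3), np.float32(242.5)), (130, np.float32(245.4), np.float32(243.1), np.float32(242.1)), (135, np.float32(245.6), np.float32(243.4), np.float32(242.4)), (140, np.float32(245.4), np.float32(243.2), np.float32(242.5)), (145, np.float32(245.1), np.float32(242.9), np.float32(242.2)), (150, np.float32(244.5), np.float32(242.3), np.float32(241.5)), (155, np.float32(243.6), np.float32(241.3), np.float32(240.5)), (160, np.float32(243.9), np.float32(241.5), np.float32(240.8)), (165, np.float32(245.5), np.float32(243.3), np.float32(242.6)), (170, np.float32(244.8), np.float32(242.6), np.float32(241.8)), (175, np.float32(244.7), np.float32(242.5), np.float32(241.5))]
```

The mark is clearly at -20° (340° from tight), so that pass gave 286° with no slip, leaving 380°. Back to the start for a second pass.

Call:
servo_tool --grip '[-1, -1, -1, -1, -1, -1, -1, -1, -1, -1, -1, -1]' --pt "3.26 1.8 0" --pt "3.26 1.8 0" --pt "3.26 1.8 0" --pt "3.26 1.8 0" --pt "3.26 1.8 0" --pt "0 0 3.1" --pt "0 0 3.1" --pt "0 0 3.1" --pt "0 0 0" --pt "0 0.6 0" --pt "0 0.7 0" --pt "0 0 0" --yaw '[0, 0, 0, 0, 0, 0, 0, 0, 0, 0, 0, 0]'

```text
clock: 9.2
eef_pos: [558.8, -228.5, 50.2]
tool_rot: [1.0, 0.019, 0.002, 0.001]
wrist_force: [0.8, -0.6, 3.5]
opening: 0.2
```

```bash
python3 -c "
from h import *
st()"
```

```text
t9.20 fix [ 48.2 -16.8] z 50.2 Ffix [-0.6 -0.8] Fz 3.5 q [-0.45  0.39  1.37 -0.    1.37  1.08]
```

Call:
servo_tool --grip '[-1, -1]' --pt "0 0 0" --pt "0 0 0" --yaw '[0, 0]'

```text
clock: 9.4
eef_pos: [558.7, -228.4, 50.1]
tool_rot: [1.0, 0.02, 0.002, 0.002]
wrist_force: [0.4, -2.8, 6.7]
opening: -0.0
```

```bash
python3 -c "
from h import *
st()"
```

```text
t9.40 fix [ 48.4 -16.7] z 50.1 Ffix [-2.8 -0.3] Fz 6.7 q [-0.45  0.39  1.38 -0.    1.37  1.08]
```

An odd upward force at z 50 suggests the tip landed on something. I'll back off, then come in again slowly.

Call:
servo_tool --grip '[-1, -1, -1, -1, -1]' --pt "0 0 -1" --pt "0 -1.4 0" --pt "0 0 0" --pt "0 0 0" --pt "0 0 0" --yaw '[0, 0, 0, 0, 0]'

```text
clock: 9.9
eef_pos: [556.6, -212.6, 56.9]
tool_rot: [1.0, 0.02, -0.0, -0.0]
wrist_force: [-0.2, -0.5, -0.2]
opening: -0.1
```

```bash
python3 -c "
from h import *
st()"
```

```text
t9.90 fix [ 64.2 -15.3] z 56.9 Ffix [-0.5  0.2] Fz -0.2 q [-0.43  0.37  1.39 -0.    1.38  1.1 ]
```

Call:
servo_tool --grip '[-1, -1, -1, -1, -1, -1, -1]' --pt "0 0 1.0" --pt "0 0 0" --pt "0 0 0" --pt "0 0.5 0" --pt "0 0.4 0" --pt "0 0.3 0" --pt "0 0 0" --yaw '[0, 0, 0, 0, 0, 0, 0]'

```text
clock: 10.6
eef_pos: [557.7, -224.8, 47.9]
tool_rot: [1.0, 0.02, 0.0, -0.0]
wrist_force: [0.4, 2.7, 3.6]
opening: 0.2
```

```bash
python3 -c "
from h import *
st()"
```

```text
t10.60 fix [ 51.9 -15.8] z 47.9 Ffix [ 2.6 -0.5] Fz 3.6 q [-0.45  0.39  1.38  0.    1.37  1.09]
```

Contact is normal now (2.6 N). Repeating the drag.

Call:
servo_tool --grip '[-1, -1, -1, -1, -1, -1, -1, -1, -1, -1]' --pt "-1.3 0.14 0.05" --pt "-1.35 0.13 0" --pt "-1.07 0.14 0" --pt "-1.0 0.42 0" --pt "-0.86 0.66 0" --pt "-0.66 0.86 0" --pt "-0.42 1.0 0" --pt "-0.14 1.07 0" --pt "0 0.8 0" --pt "0 0.8 0" --yaw '[0, 0, 0, 0, 0, 0, 0, 0, 0, 0]'

```text
clock: 11.6
eef_pos: [490.4, -289.0, 46.2]
tool_rot: [1.0, 0.019, -0.002, -0.0]
wrist_force: [-5.6, 1.2, 2.4]
opening: 0.3
```

```bash
python3 -c "
from h import *
st()"
```

```text
t11.60 fix [-9.4 54. ] z 46.2 Ffix [1.4 5.5] Fz 2.4 q [-0.6   0.32  1.48 -0.    1.35  0.94]
```

Call:
servo_tool --grip '[-1, -1, -1, -1, -1, -1, -1, -1, -1, -1, -1, -1]' --pt "0.14 1.07 0" --pt "0.42 1.0 0" --pt "0.66 0.86 0" --pt "0.86 0.66 0" --pt "1.0 0.42 0" --pt "1.07 0.14 0" --pt "1.1 0 0" --pt "1.1 0 0" --pt "1.07 -0.14 0" --pt "1.0 -0.42 0" --pt "0.86 -0.66 0" --pt "0 1.5 0" --yaw '[0, 0, 0, 0, 0, 0, 0, 0, 0, 0, 0, 0]'

```text
clock: 12.8
eef_pos: [587.7, -327.1, 46.6]
tool_rot: [1.0, 0.021, 0.0, -0.0]
wrist_force: [0.4, -0.7, -0.4]
opening: 0.1
```

Call:
servo_tool --grip '[-1, -1, -1, -1, -1, -1, -1, -1, -1]' --pt "0 0 -4" --pt "-1 -1 -4" --pt "-3 -3.3 -1.5" --pt "-3 -3.3 0" --pt "-3 -3.3 0" --pt "-3 -3.3 0" --pt "-3 -3.3 0" --pt "-2.8 -3 0" --pt "0 0 0" --yaw '[0, 0, 0, 0, 0, 0, 0, 0, 0]'

```text
clock: 13.7
eef_pos: [387.7, -129.2, 141.2]
tool_rot: [1.0, 0.021, -0.001, -0.0]
wrist_force: [1.3, -0.4, 0.0]
opening: -0.0
```

```bash
cat >> h.py <<'E'
def fine(zt):
    ims=[optics.get_image('top') for _ in range(3)]; im=ims[0]
    g=np.mean([i['pixels'].astype(np.float32) for i in ims],0).astype(np.float32).min(2)
    D=np.arange(-180,180,5); a=np.radians(D); rr=np.linspace(22,38,12)
    P=np.array([[proj(im,w(-q*np.sin(t),q*np.cos(t),zt)) for t in a] for q in rr],np.float32)
    v=cv2.remap(g,P[...,0].copy(),P[...,1].copy(),cv2.INTER_LINEAR).mean(0)
    d=v-np.median([np.roll(v,k) for k in range(-6,7)],0)
    i=np.argsort(d)[::-1][:8]; print([(int(D[k]),round(float(v[k]),1),round(float(d[k]),1)) for k in i],"dark",(v<200).sum())
E
python3 -c "
from h import *
st(); fine(60)"
```

```text
t13.70 fix [154.4 150.1] z 141.2 Ffix [-0.4 -1.2] Fz 0.0 q [-0.41 -0.24  1.85  0.    1.53  1.12]
[(-75, 253.5, 3.8), (115, 244.0, 1.0), (-70, 250.7, 1.0), (110, 244.3, 0.7), (-120, 243.1, 0.4), (-80, 250.0, 0.4), (5, 252.0, 0.3), (-10, 252.0, 0.3)] dark 0
```

The mark is at -75° (645°), leaving 75° or about 58 mm of rim. The third approach waits longer for the height to settle.

Call:
servo_tool --grip '[-1, -1, -1, -1, -1, -1, -1, -1, -1, -1, -1]' --pt "3.2 1.8 0" --pt "3.2 1.8 0" --pt "3.2 1.8 0" --pt "3.2 1.8 0" --pt "3.2 1.8 0" --pt "0 0 3.1" --pt "0 0 3.1" --pt "0 0 3.1" --pt "0 0 0" --pt "0 0 0" --pt "0 0 0" --yaw '[0, 0, 0, 0, 0, 0, 0, 0, 0, 0, 0]'

```text
clock: 14.95
eef_pos: [555.1, -215.6, 51.0]
tool_rot: [1.0, 0.02, 0.002, 0.001]
wrist_force: [0.1, -0.4, 0.5]
opening: -0.2
```

```bash
python3 -c "
from h import *
st()"
```

```text
t14.95 fix [ 61.3 -13.6] z 51.0 Ffix [-0.4 -0.1] Fz 0.5 q [-0.43  0.37  1.4  -0.    1.37  1.1 ]
```

Call:
servo_tool --grip '[-1, -1, -1, -1, -1, -1]' --pt "0 0 0" --pt "0 0 0" --pt "0 0.5 0" --pt "0 0.4 0" --pt "0 0.2 0" --pt "0 0 0" --yaw '[0, 0, 0, 0, 0, 0]'

```text
clock: 15.55
eef_pos: [554.6, -223.6, 49.1]
tool_rot: [1.0, 0.02, 0.0, -0.002]
wrist_force: [0.1, 9.7, 3.9]
opening: 0.0
```

```bash
python3 -c "
from h import *
st()"
```

```text
t15.55 fix [ 53.3 -12.8] z 49.1 Ffix [ 9.7 -0.5] Fz 3.9 q [-0.45  0.39  1.39  0.    1.37  1.08]
```

Call:
servo_tool --grip '[-1, -1, -1, -1, -1, -1, -1, -1]' --pt "-1.2 0.05 0.0" --pt "-1.2 0.05 0" --pt "-1.07 0.14 0" --pt "-1.0 0.42 0" --pt "-0.8 0.62 0" --pt "0 0 0" --pt "-0.8 -0.8 0" --pt "-1.5 -1.5 -1" --yaw '[0, 0, 0, 0, 0, 0, 0, 0]'

```text
clock: 16.35
eef_pos: [477.5, -218.8, 57.6]
tool_rot: [1.0, 0.019, -0.001, -0.0]
wrist_force: [-1.0, 0.9, 0.6]
opening: -0.0
```

Call:
servo_tool --grip '[-1, -1, -1, -1, -1, -1]' --pt "-2.5 -2 -4" --pt "-2.5 -2 -4" --pt "-2 -2 0" --pt "-2 -1.5 0" --pt "0 0 0" --pt "0 0 0" --yaw '[0, 0, 0, 0, 0, 0]'

```text
clock: 16.95
eef_pos: [386.7, -148.2, 137.3]
tool_rot: [1.0, 0.02, 0.001, 0.0]
wrist_force: [-0.9, -0.1, -0.6]
opening: 0.0
```

```bash
python3 -c "
from h import *
st(); fine(61)
im=optics.get_image('top'); save(im,'t5',(390,150,490,250),6)"
```

```text
t16.95 fix [135.5 151.8] z 137.3 Ffix [-0.   0.9] Fz -0.6 q [-0.46 -0.22  1.85 -0.    1.52  1.08]
[(-5, 254.2, 1.9), (-10, 254.0, 1.7), (0, 253.8, 1.5), (-165, 242.8, 1.2), (-180, 243.2, 1.2), (-110, 243.9, 0.8), (-160, 242.1, 0.7), (5, 252.9, 0.6)] dark 0
```

View pics/t5.png

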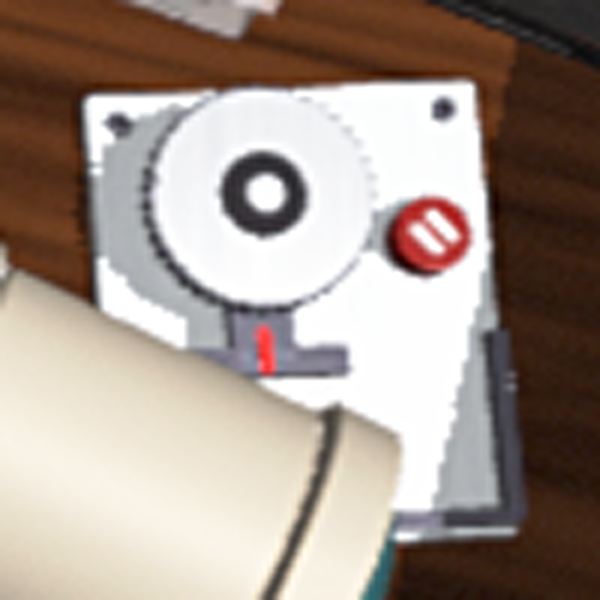

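The mark is at about -5° (715° of 720°), well inside tolerance, and the strap has visibly risen. Nothing else has moved. Next I go down beside the block on its +x side.

Call:
servo_tool --grip '[-1, -1, -1, -1, -1, -1, -1, -1, -1, -1, -1]' --pt "2.1 2.5 0" --pt "2.1 2.5 0" --pt "2.2 2.5 0" --pt "0 0 2.5" --pt "0 0 2.5" --pt "0 0 2.5" --pt "0 0 2.5" --pt "0 0 2" --pt "0 0 0" --pt "0 0 0" --pt "0 0 0" --yaw '[0, 0, 0, 0, 0, 0, 0, 0, 0, 0, 0]'

```text
clock: 18.25
eef_pos: [454.3, -220.9, 18.2]
tool_rot: [1.0, 0.02, 0.001, 0.001]
wrist_force: [-0.4, 0.6, -0.4]
opening: 0.1
```

```bash
python3 -c "
from h import *
st()"
```

```text
t18.25 fix [60.1 87.3] z 18.2 Ffix [0.6 0.3] Fz -0.4 q [-0.53  0.18  1.7  -0.    1.25  1.01]
```

Call:
servo_tool --grip '[-1, -1, -1, -1, -1, -1, -1, -1, -1, -1, -1]' --pt "0 0 0.2" --pt "0 0.8 0" --pt "0 0.8 0" --pt "0 0.8 0" --pt "0 0.8 0" --pt "0 0.8 0" --pt "0 0.8 0" --pt "0 0.8 0" --pt "0 0.8 0" --pt "0 0.8 0" --pt "0 0 0" --yaw '[0, 0, 0, 0, 0, 0, 0, 0, 0, 0, 0]'

```text
clock: 19.35
eef_pos: [456.2, -293.5, 15.0]
tool_rot: [1.0, 0.019, 0.0, 0.001]
wrist_force: [0.5, 0.6, 0.6]
opening: 0.1
```

```bash
python3 -c "
from h import *
st()"
```

```text
t19.35 fix [-12.5  88.4] z 15.0 Ffix [ 0.6 -0.5] Fz 0.6 q [-0.64  0.29  1.59 -0.    1.27  0.89]
```

Almost there (about 7 mm left). I'll press on slowly to the stop.

Call:
servo_tool --grip '[-1, -1, -1, -1, -1]' --pt "0 0.3 0" --pt "0 0.3 0" --pt "0 0.2 0" --pt "0 0.1 0" --pt "0 0 0" --yaw '[0, 0, 0, 0, 0]'

```text
clock: 19.85
eef_pos: [456.4, -298.7, 14.6]
tool_rot: [1.0, 0.02, -0.001, -0.003]
wrist_force: [-1.4, 14.0, 7.3]
opening: 0.2
```

```bash
python3 -c "
from h import *
st()"
```

```text
t19.85 fix [-17.7  88.4] z 14.6 Ffix [14.   0.9] Fz 7.3 q [-0.65  0.3   1.58  0.    1.27  0.88]
```

14 N at x ≈ -18: the block is against the stop. Back off, rise and look.

Call:
servo_tool --grip '[-1, -1, -1, -1, -1, -1, -1, -1, -1, -1, -1]' --pt "0 -0.8 0" --pt "0 -2.5 0" --pt "0 -3.5 0" --pt "0 -1.5 0" --pt "0 0 -3" --pt "0 0 -4" --pt "0 -2 -4" --pt "-3 -3 -1" --pt "-3 -3 0" --pt "-3 -2 0" --pt "0 0 0" --yaw '[0, 0, 0, 0, 0, 0, 0, 0, 0, 0, 0]'

```text
clock: 20.95
eef_pos: [357.1, -120.7, 134.5]
tool_rot: [1.0, 0.02, 0.0, 0.0]
wrist_force: [0.8, -0.5, -0.1]
opening: 0.1
```

```bash
python3 -c "
from h import *
st(); fine(61)
im=optics.get_image('top'); save(im,'t6',(390,150,490,250),6)
for x,y,z in((-60,85,25),(-92,85,25),(-60,117,25),(-60,53,25),(-28,85,25)): print((x,y),(proj(im,w(x,y,z))-[389.6,149.6])*6)"
```

```text
t20.95 fix [164.2 180.4] z 134.5 Ffix [-0.5 -0.8] Fz -0.1 q [-0.42 -0.34  1.95 -0.    1.53  1.11]
[(-5, 253.6, 2.2), (-10, 253.5, 2.2), (0, 253.2, 1.8), (-180, 240.7, 1.4), (-165, 240.2, 1.3), (-110, 241.3, 0.8), (-15, 252.1, 0.8), (5, 252.1, 0.7)] dark 0
(-60, 85) [415.18526345 424.29019443]
(-92, 85) [498.40077778 420.77079715]
(-60, 117) [423.07869972 506.7748282 ]
(-60, 53) [407.37750446 342.70086896]
(-28, 85) [332.03299654 427.80691681]
```

View pics/t6.png

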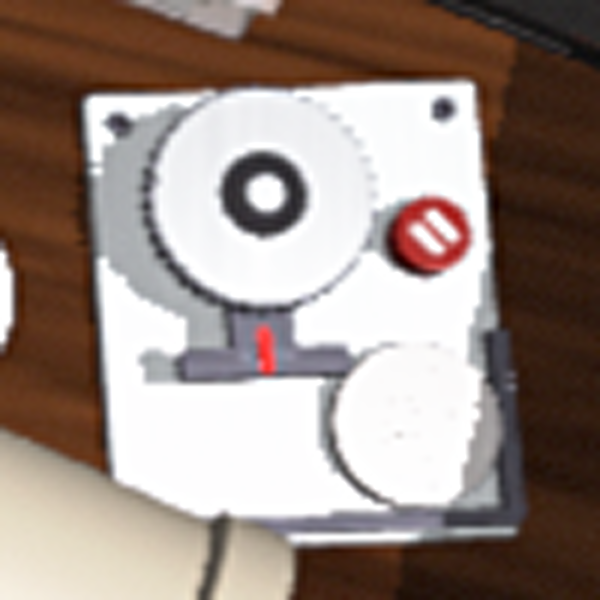

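The block's outline (left 332, right about 502, top 342, bottom 507) matches the bay prediction, and it touches the stop. The mark is still at about -6° and the red specimen is unmoved.

```bash
python3 -c "
from h import *
print(order.close_job())"
```

```text
the job is handed in; nothing more can be done
None
```

The ring is at two turns and the test block sits against the end stop; I handed the job in at about 21 s of the 56 s allowed. No verdict was reported.

- **Ring:** I turned it anticlockwise with a shut fingertip on the rim, in three passes. The mark went from about 54° to 340°, 645° and then 715°. That is about 5° short of two full turns, within the 20° tolerance. It still read the same after the block was pushed.
- **Test block:** I pushed it along the fence until the force rose to about 14 N at the stop. In the last top picture its outline matches the bay position (x ≈ -60, y ≈ 85 mm in the fixture frame) to about 1 mm. I never gripped or lifted it.
- **Other things:** the red specimen looks unmoved in the last picture. The desk items were not in that crop, but the arm only passed high over that area.
- **What disagreed:**
    - On the second approach the tip met the ring before its height had settled, with an odd upward force of about 7 N. I backed off and came in again without trouble.
    - The second pass turned the ring about 305° where I expected 290°. The mark reading took care of that.
    - The mark is nearly washed out in the images, so I located it by a brightness profile around the ring rather than by eye.

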